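# Loosen the knurled clamp collar of a plate shaker by two turns

## Task

Loosen the clamp of the plate shaker: with a fingertip rolling along the knurled rim, turn the big collar anticlockwise (seen from above) until it stands two full turns open from tight, with the mark on the collar lined up again with the mark on the cap, then move clear. The collar starts somewhere between tight and a little under half a turn open. Leave the microplate in its nest and the other things on the bench where they are; nothing is to be picked up.

Things in the scene. Friction and masses are not known exactly. Their poses are not given: they have to be found in the camera images.
- collar (a joint): Angle (rad) of the knurled aluminium clamp collar about its upright axis: 0 = tight, growing as it is loosened anticlockwise seen from above; two full turns open = 12.57. Starts between 0 and 2.5; stops at 0 and 18.85. Stays where it is left. Friction 0.07 N m: about 1.5 N along the rim turns it. A finger pressed on the rim and moved along it drags it round by friction.
- collar_center (a point): Centre of the collar, on its axis at half height: a flat ring of 104 mm outer diameter, 24 mm tall, underside 130 mm and top 154 mm above the bench, too wide to grip across. It does not rise as it turns. The sprung head with collar and cap gives sideways about 1 mm per 1.5 N, up to 6 mm along each shaker axis, and springs back. Outside the rim all is free from 130 mm height up.
- collar_mark (a point): Middle of the black mark (15 x 7 mm, radial) on the collar's bare aluminium top face, 42.5 mm from the axis; it turns with the collar. At tight and at every full turn it points the same way as the cap's mark.
- cap_mark (a point): Middle of the white mark (18 x 6 mm, radial) on top of the black cap, 24 mm from the axis, on the shaker's own -x side. The cap (68 mm diameter, top 4 mm above the collar) fills the middle of the collar and does not turn.
- shaker: White plate shaker, 200 x 250 mm (x, y), 70 mm tall, fixed to the bench; origin on the bench under the collar's axis, x from front to back. A steel bridge bar (36 mm wide, top at 128 mm, 110 mm to either side along y) carries the collar; turning the collar lifts the grey presser plate under it off the microplate, 4 mm a turn.
- microplate: Clear 96-well plate, 85.5 x 128 x 15 mm, lying in the shaker's nest under the bridge, underside 80 mm above the bench; loose, origin at the centre of its underside.
- tube_rack: Bystander: white rack, 100 x 180 mm (x, y), with clear blue-capped tubes, 96 mm tall; loose, origin at the centre of its underside.
- tip_box: Bystander: blue pipette-tip box with clear lid, 85 x 125 x 65 mm; loose, origin at the centre of its underside.
- media_bottle: Bystander: glass bottle with blue cap, 66 mm diameter, 145 mm tall; loose, origin at the centre of its underside.

How it is judged:
By the outcome, as a careful person would: the job done as asked, in the order asked, and still so for the second after the job is handed in, with the robot touching nothing.
It also fails if it takes over 67 s, if anything falls off the work surface, if the arm or the gripper's body presses on something with over 40 N, if the wrist force passes 120 N, or if a joint passes its speed limit or range.

## Robot

A 6-joint arm with a two-finger parallel gripper is mounted at the origin on the work surface. World frame = base frame: x ahead of the robot, y to its left, z up, the work surface at z = 0. Lengths are in m, angles in rad, forces in N, time in s.
With the tool pointing down it reaches from about 0.25 to 0.85 m from the base axis. Payload 12.5 kg.
Tool frame: the origin (TCP) lies midway between the tips of the shut fingers; the grasp point (between the pads) lies 19 mm behind it (robot.hold_point_z is the distance from the TCP to the grasp point, in m); z points along the fingers, y is the direction in which the jaws open and shut (so a half turn about z gives the same grasp; the last joint's range is limited). The gripper opens to 93 mm and grips with 3 to 60 N. Pads are 15 mm wide; open, the fingers measure 128 mm over their backs; the gripper's body (75 mm by 188 mm) begins 65 mm behind the grasp point.
Start: joints at [1.227, 0.351, 1.652, -0, 1.139, -0.085], TCP at [0.141, 0.532, 0.219] pointing down, gripper open.
Joint ranges: [-2.75, 2.75], [-0.79, 2.1], [0.01, 2.65], [-1.57, 4.71], [0.07, 3.14], [-2.87, 2.87]. Speed limits (rad/s): [2.22, 2.22, 2.79, 3.14, 3.14, 3.14].

## Interface

Orientations are given as a unit quaternion [w, x, y, z].
In Python, from cell import robot gives the robot as it stands. Calls block until the motion is done:
- robot.move_ptp(position, orientation): joint-space move of the TCP to a pose.
- robot.move_linear(position, attitude=None, vel=0.15, guard=None): straight line of the TCP; attitude=None keeps the orientation; vel is the mean speed in m/s. With guard (N) it stops when the force on the tool has changed by that much, and returns True; else False.
- robot.set_joints(angles): joint-space move.
- robot.open() and robot.grasp(): open the fingers fully, or close them until they stop; the grip force is fixed at half the most.
- robot.hold(seconds).
- robot.solve_ik(position, orientation): joint angles nearest the present ones, or None.
- robot.observe(): the state.
- robot.snapshot(name): name is "side" or "top" or "wrist"; returns a dict with "color" (480x640x3 uint8, blue, green, red), "range_z" (480x640 float32, m along the optical axis (not along the pixel's ray), 0 where there is no reading), "fx", "fy", "cx", "cy" (pixels), "dist" ([k1, k2, p1, p2, k3] as OpenCV has them; the pictures are not rectified), "rvec" (rotation vector, rad) and "tvec" (3), from world to camera coordinates, as OpenCV has them; the wrist camera has in their place "mount" (4x4, takes a point from camera to tool coordinates, whose origin is the TCP and whose axes are the flange's). Camera axes: x right, y down, z forward; pixel columns grow to the right and rows downward; lengths in m; the calibration is good to about 2 mm. A picture is of the moment at which its call begins: read the wrist's pose just before it.
A pose or a line that the arm cannot do raises robot.MotionError and nothing moves.
- robot.sign_off(): hands the job in, once; it reports no verdict.
The state is a dict: "time": time; "qpos": joint angles; "joint_velocities": joint speeds; "joint_torque": joint torques, N m; "ee_pos": TCP position; "tcp_rot": TCP orientation; "ft_force": force on the tool from outside, world axes, zero at the start; "ft_torque": the same for the moment, N m; "grip_width": finger opening in m.
Only numpy, scipy, OpenCV 4.12 (cv2) and the standard library are available. Lean on these libraries where they do the work, as an engineer would, in place of code of your own. Each camera call takes 0.05 s, during which the arm holds its last target. There are 200 camera calls.

## Working session

There is one attempt and no reset: what is moved stays moved. The work goes in short steps, each a Python script; the robot and the scene stay as the last script left them, time stands still between calls to the robot, and variables do not carry over. Pictures are saved under pics/ and viewed, about 8 in all and at most 12, crops included, and the job is handed in when it is done.

```bash
ls; mkdir -p pics; python3 - <<'E'
from cell import robot
import cv2,numpy as np
s=robot.observe();print(s)
t=robot.snapshot("top");u=robot.snapshot("side")
import pickle;pickle.dump((t,u),open('s.pkl','wb'))
cv2.imwrite('pics/top.png',t['color']);cv2.imwrite('pics/side.png',u['color'])
for a in(t,u):
  R=cv2.Rodrigues(a['rvec'])[0];print((-R.T@a['tvec']).ravel(),a['fx'],a['dist'])
E
```

```text
pics
{'time': 0.0, 'qpos': array([ 1.22738121e+00,  3.51218675e-01,  1.65242112e+00, -6.29810583e-05,
        1.13912002e+00, -8.45811035e-02]), 'joint_velocities': array([-0.00079443,  0.00109712, -0.00035579,  0.00014813, -0.00200183,
       -0.00038223]), 'joint_torque': array([ 6.71760918e-04, -4.97334802e+01, -2.85251552e+01,  6.98763784e-02,
        2.58242298e-02, -8.09358698e-05]), 'ee_pos': array([0.14063679, 0.53135326, 0.21811218]), 'tcp_rot': array([-9.59921564e-05,  1.29042944e-01,  9.91638834e-01, -5.76340723e-04]), 'ft_force': array([ 0.17421905, -0.20528872, -1.04621344]), 'ft_torque': array([0.0066306 , 0.03160483, 0.0436012 ]), 'grip_width': 0.09313765895990497}
[4.61574952e-01 1.35859592e-03 1.51947663e+00] 535.7919068842292 [-0.00413845  0.          0.          0.          0.        ]
[0.23868909 1.17270426 1.11449056] 597.5610939023755 [0.01765928 0.         0.         0.         0.        ]
```

View pics/top.png

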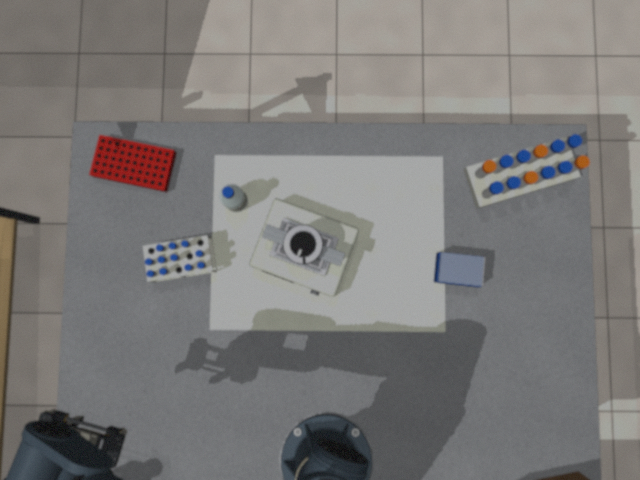

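View pics/side.png

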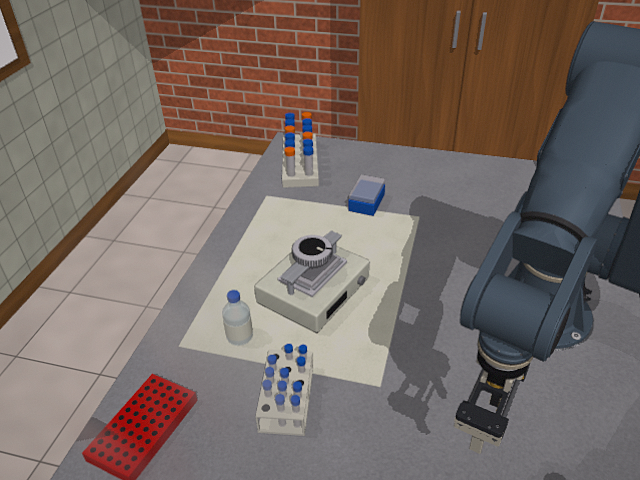

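```bash
cat > h.py <<'E'
from cell import robot
import cv2,numpy as np
from scipy.spatial.transform import Rotation as Ro
def pose(a,s=None):
    "camera->world R,t"
    if 'mount' in a:
        q=s['tcp_rot'];R=Ro.from_quat([q[1],q[2],q[3],q[0]]).as_matrix()
        M=np.array(a['mount']);return R@M[:3,:3],R@M[:3,3]+s['ee_pos']
    R=cv2.Rodrigues(np.array(a['rvec']))[0].T;return R,-R@np.array(a['tvec']).ravel()
def K(a):return np.array([[a['fx'],0,a['cx']],[0,a['fy'],a['cy']],[0,0,1.]])
def px2w(a,px,z,s=None):
    "pixels onto plane z"
    R,t=pose(a,s);n=cv2.undistortPoints(np.array(px,float).reshape(-1,1,2),K(a),np.array(a['dist'])).reshape(-1,2)
    d=np.c_[n,np.ones(len(n))]@R.T
    return t+d*((z-t[2])/d[:,2])[:,None]
def w2px(a,P,s=None):
    R,t=pose(a,s);rv=cv2.Rodrigues(R.T)[0]
    return cv2.projectPoints(np.array(P,float).reshape(-1,3),rv,-R.T@t,K(a),np.array(a['dist']))[0].reshape(-1,2)
def rectify(a,c,z=0.156,half=0.07,n=500,s=None):
    "orthophoto at height z about c: up=+x, left=+y"
    g=np.linspace(half,-half,n);X,Y=np.meshgrid(g,g,indexing='ij')
    P=np.stack([c[0]+X,c[1]+Y,0*X+z],-1)
    m=w2px(a,P,s).astype(np.float32).reshape(n,n,2)
    return cv2.remap(a['color'],m,None,cv2.INTER_CUBIC)
E
python3 - <<'E'
from h import *
import pickle
t,u=pickle.load(open('s.pkl','rb'))
c=px2w(t,[[303,243],[318,250]],0.154);print(c)
cv2.imwrite('pics/rt.png',rectify(t,c[0],0.154))
a=robot.snapshot('wrist');print(a['mount'],a['fx'],a['fy'],a['cx'],a['cy'],a['dist'])
print(robot.observe()['time'],robot.hold_point_z)
E
```

```text
[[0.57826725 0.06091826 0.154     ]
 [0.56066077 0.02236005 0.154     ]]
[[ 4.79418518e-04 -9.57339779e-01 -2.88964215e-01  8.19828190e-02]
 [ 9.99999846e-01  3.78016684e-04  4.06721764e-04  8.69576151e-04]
 [-2.80137629e-04 -2.88964366e-01  9.57339813e-01 -1.66181292e-01]
 [ 0.00000000e+00  0.00000000e+00  0.00000000e+00  1.00000000e+00]] 384.7756563645993 384.7756563645993 313.1617130953939 239.70978324256913 [-0.00174608  0.          0.          0.          0.        ]
0.15 0.0188
```

View pics/rt.png

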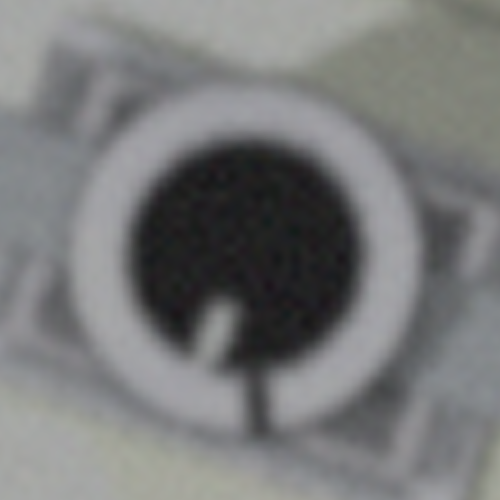

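```bash
cat >> h.py <<'E'
C=np.array([.5766,.0620]);Z=.138;CAP=np.radians(158.6)
def ori(th):
    "tool down, tool x towards the axis when finger at angle th"
    p=(th+np.pi)/2;return [0,np.cos(p),np.sin(p),0]
def P(th,r,z=Z):return [C[0]+r*np.cos(th),C[1]+r*np.sin(th),z]
def frad(th,f0):
    f=np.array(robot.observe()['ft_force'])-f0
    return f[0]*np.cos(th)+f[1]*np.sin(th),-f[0]*np.sin(th)+f[1]*np.cos(th)
def look(name='wrist',c=C):
    s=robot.observe();a=robot.snapshot(name);return rectify(a,c,.154,.07,500,s),a,s
def markang(im,cpx=(249.5,249.5),r=42.5,dark=True):
    "angle of mark: im up=+x,left=+y"
    g=cv2.GaussianBlur(cv2.cvtColor(im,cv2.COLOR_BGR2GRAY),(5,5),0).astype(np.float32);th=np.radians(np.arange(0,360,.5));k=499/140.
    v=np.mean([cv2.remap(g,(cpx[0]-k*q*np.sin(th)).astype(np.float32)[None],(cpx[1]-k*q*np.cos(th)).astype(np.float32)[None],cv2.INTER_LINEAR)[0] for q in np.arange(r-4,r+4.1,1)],0)
    if not dark:v=255-v
    w=np.clip(np.median(v)*.75-v,0,None) if dark else np.clip(np.median(v)-60-v,0,None)
    i=np.argmax(cv2.blur(np.r_[w[-10:],w,w[:10]][:,None],(1,11)).ravel()[10:-10]);
    d=(th-th[i]+np.pi)%(2*np.pi)-np.pi;m=abs(d)<.3
    return (th[i]+np.sum(w[m]*d[m])/max(w[m].sum(),1e-6))%(2*np.pi)
E
python3 - <<'E'
from h import *
import pickle
th0=np.radians(-200)
t,u=pickle.load(open('s.pkl','rb'));im=rectify(t,C,.154)
print('top',np.degrees([markang(im),markang(im,r=24,dark=False)]))
for d in range(-235,70,30):
    q=robot.solve_ik(P(np.radians(d),.056),ori(np.radians(d)));print(d,None if q is None else np.round(q,2))
robot.grasp()
robot.move_ptp(P(th0,.10,.26),ori(th0))
s=robot.observe();print(s['time'],s['ee_pos'],s['grip_width'])
robot.move_linear(P(th0,.085),vel=.15)
robot.hold(.2)
im,a,s=look();cv2.imwrite('pics/w0.png',np.hstack([cv2.resize(a['color'],(480,360)),cv2.resize(im,(360,360))[:,:320]]))
print(s['time'],s['ee_pos'],s['ft_force'],np.degrees([markang(im),markang(im,r=24,dark=False)]))
E
```

```text
top [184.45641056 158.42123418]
-235 [ 0.11  0.46  1.71 -0.    0.97  2.64]
-205 [ 0.07  0.42  1.77 -0.    0.95  2.08]
-175 [ 0.02  0.41  1.8  -0.    0.94  1.5 ]
-145 [-0.03  0.42  1.78 -0.    0.95  0.93]
-115 [-0.06  0.45  1.72 -0.    0.97  0.37]
-85 [-0.07  0.5   1.64 -0.    1.   -0.16]
-55 [-0.05  0.54  1.57 -0.    1.03 -0.66]
-25 [-0.01  0.58  1.51 -0.    1.05 -1.15]
5 [ 0.03  0.59  1.49 -0.    1.06 -1.63]
35 [ 0.08  0.58  1.51 -0.    1.06 -2.11]
65 [ 0.11  0.55  1.56 -0.    1.03 -2.6 ]
3.6 [0.4825518 0.0966849 0.2599712] 0.00045689310849172964
4.7667 [0.49701599 0.09115979 0.13870485] [-1.05935104  0.86440239  0.78403828] [328.8020485 150.6825362]
```

View pics/w0.png

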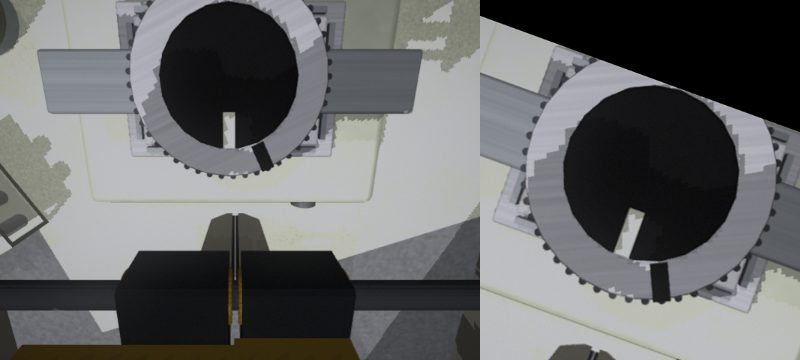

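```bash
cat >> h.py <<'E'
def rectify(a,c,z=0.154,half=0.07,n=500,s=None):
    g=np.linspace(half,-half,n);X,Y=np.meshgrid(g,g,indexing='ij')
    m=w2px(a,np.stack([c[0]+X,c[1]+Y,0*X+z],-1),s).astype(np.float32).reshape(n,n,2)
    return cv2.remap(a['color'],m,None,cv2.INTER_CUBIC,borderMode=cv2.BORDER_CONSTANT,borderValue=(160,160,160))
def angles(im):
    "cap centre (m, world), open angle deg (mod 360), collar mark deg, cap mark deg"
    d=cv2.morphologyEx((im.max(2)<70).astype(np.uint8),cv2.MORPH_OPEN,cv2.getStructuringElement(2,(41,41)))
    n,l,st,ce=cv2.connectedComponentsWithStats(d)
    i=1+np.argmin([np.hypot(*(q-250)) if st[j+1,4]>15000 else 1e4 for j,q in enumerate(ce[1:])])
    p=np.argwhere(l==i)[:,::-1].astype(np.float32)
    c,r=cv2.minEnclosingCircle(cv2.convexHull(p))
    m,k=markang(im,c),markang(im,c,24,False);o=np.degrees([m-k,m,k])%360
    w=C+(249.5-np.array([c[1],c[0]]))*.14/499
    return w,r*.14/499,np.round(o,1)
def settle():
    F=[]
    for _ in range(4):robot.hold(.03);F.append(robot.observe()['ft_force'])
    return np.mean(F,0)
E
python3 - <<'E'
from h import *
import pickle
t,u=pickle.load(open('s.pkl','rb'));print('top',angles(rectify(t,C)))
im,a,s=look();print('w',angles(im))
th=np.radians(-200)
f0=settle();print(f0)
print(robot.move_linear(P(th,.055),vel=.02,guard=3))
s=robot.observe();r=np.hypot(*(s['ee_pos'][:2]-C));print(s['time'],s['ee_pos'],r,frad(th,settle()*0+f0),settle()-f0)
E
```

```text
top (array([0.57632019, 0.06186004]), 0.03194444767219987, array([ 26.4, 184.3, 157.9]))
w (array([0.57920105, 0.06543454]), 0.03432374820441665, array([ 24.4, 184.8, 160.5]))
[-0.31540638 -0.1533286  -0.33725425]
True
6.3083 [0.52274107 0.08141274 0.13754048] 0.05725066482656672 (np.float64(2.962171035569875), np.float64(-0.3401662174907564)) [-1.57699232  1.48061952  2.14321162]
```

```bash
cat >> h.py <<'E'
def orbit(d0,d1,r,f0,F=6.,step=12,vel=.06,v=True,snap=5):
    L=[]
    n=max(1,round(abs(d1-d0)/step))
    for i,d in enumerate(np.linspace(d0,d1,n+1)[1:]):
        th=np.radians(d);robot.move_linear(P(th,r),ori(th),vel=vel)
        fr,ft=frad(th,f0)
        if v:print(f'{d:.0f} r={r*1e3:.1f} fr={fr:.1f} ft={ft:.1f}',end=' | ')
        r+=np.clip((fr-F)*.00035,-.0012,.0012)
        if snap and (i%snap==snap-1 or i==n-1):
            im,a,s=look();w,_,o=angles(im);L.append(o);print('\n',d,'t',round(s['time'],1),'ctr',np.round(w*1e3,1),'open',o,'fz',round(s['ft_force'][2]-f0[2],1))
    return r,im,a
E
python3 - <<'E'
from h import *
f0=np.array([-.315,-.153,-.337]);th=np.radians(-200)
robot.move_linear(P(th,.0555),vel=.03)
print(frad(th,f0))
r,im,a=orbit(-200,-140,.0555,f0)
print(r);cv2.imwrite('pics/w1.png',im)
E
```

```text
(np.float64(3.5223448008515876), np.float64(0.618041939491288))
-188 r=55.5 fr=3.1 ft=-0.5 | -176 r=54.5 fr=4.3 ft=-0.6 | -164 r=53.9 fr=4.8 ft=-0.9 | -152 r=53.5 fr=5.2 ft=0.6 | -140 r=53.2 fr=5.6 ft=-0.8 | 
 -140.0 t 8.6 ctr [581.8  67.3] open [ 80.  240.7 160.7] fz -1.8
0.053061868235983314
```

```bash
python3 - <<'E'
from h import *
f0=np.array([-.315,-.153,-.337])
r,im,a=orbit(-140,58,.0531,f0)
print(r)
th=np.radians(58)
robot.move_linear(P(th,.08));robot.move_linear(P(th,.085,.21))
im,a,s=look();print(s['time'],angles(im),settle())
E
```

```text
-128 r=53.1 fr=5.1 ft=0.7 | -115 r=52.8 fr=6.5 ft=0.3 | -103 r=53.0 fr=6.8 ft=-0.9 | -90 r=53.2 fr=6.6 ft=0.6 | -78 r=53.4 fr=7.7 ft=0.3 | 
 -78.125 t 10.5 ctr [578.6  69.8] open [139.1 299.8 160.7] fz -3.7
-66 r=54.0 fr=7.4 ft=-1.4 | -53 r=54.5 fr=6.8 ft=0.1 | -41 r=54.8 fr=7.1 ft=-1.1 | -29 r=55.2 fr=8.2 ft=-0.0 | -16 r=55.9 fr=8.2 ft=-0.4 | 
 -16.25 t 12.4 ctr [574.8  67. ] open [202.2   1.9 159.8] fz -4.5
-4 r=56.7 fr=8.1 ft=0.5 | 8 r=57.4 fr=7.3 ft=-0.3 | 21 r=57.9 fr=6.4 ft=-0.2 | 33 r=58.0 fr=6.8 ft=-0.4 | 46 r=58.3 fr=7.1 ft=-1.3 | 
 45.625 t 14.3 ctr [576.5  62.9] open [267.1  66.4 159.4] fz -2.9
58 r=58.7 fr=6.3 ft=-0.7 | 
 58.0 t 14.7 ctr [577.1  62.9] open [279.7  79.3 159.6] fz -2.8
0.05877932688950164
15.6583 (array([0.57909789, 0.06540653]), 0.03421729628690976, array([280. ,  79.9, 159.9])) [ 0.1686361  -0.24276111  0.01569616]
```

```bash
sed -i 's/^C=np.array.*;Z=/C=np.array([.5788,.0650]);Z=/' h.py; cat > st.py <<'E'
from h import *
def engage(d):
    th=np.radians(d)
    robot.move_ptp(P(th,.085,.21),ori(th));robot.move_linear(P(th,.075))
    robot.hold(.2);f0=settle();hit=robot.move_linear(P(th,.055),vel=.03,guard=3)
    r=np.hypot(*(robot.observe()['ee_pos'][:2]-C));print('contact',hit,r,robot.observe()['time'])
    robot.move_linear(P(th,.0565),vel=.03);return f0
E
python3 - <<'E'
from st import *
f0=engage(-230)
r,im,a=orbit(-230,62,.0562,f0,snap=6)
th=np.radians(62)
robot.move_linear(P(th,.08));robot.move_linear(P(th,.085,.21))
im,a,s=look();print(s['time'],angles(im));cv2.imwrite('pics/w2.png',im)
E
```

```text
contact True 0.057261046919833136 21.5667
-218 r=56.2 fr=4.5 ft=0.0 | -206 r=55.7 fr=4.6 ft=-0.1 | -194 r=55.2 fr=5.3 ft=-0.5 | -181 r=54.9 fr=6.4 ft=-0.4 | -169 r=55.1 fr=7.2 ft=-0.0 | -157 r=55.5 fr=6.2 ft=-0.1 | 
 -157.0 t 24.0 ctr [582.6  66.7] open [350.9 151.2 160.2] fz 1.9
-145 r=55.6 fr=6.5 ft=0.1 | -133 r=55.7 fr=6.2 ft=-0.1 | -120 r=55.8 fr=6.4 ft=0.1 | -108 r=56.0 fr=5.7 ft=-0.1 | -96 r=55.9 fr=7.2 ft=0.8 | -84 r=56.3 fr=6.1 ft=0.2 | 
 -84.0 t 26.2 ctr [578.9  69.1] open [ 64.  224.7 160.7] fz -0.1
-72 r=56.3 fr=6.4 ft=0.7 | -60 r=56.4 fr=5.7 ft=0.3 | -48 r=56.3 fr=5.6 ft=0.1 | -35 r=56.2 fr=5.6 ft=0.4 | -23 r=56.0 fr=6.9 ft=-0.2 | -11 r=56.3 fr=6.9 ft=0.0 | 
 -11.0 t 28.4 ctr [575.8  66.3] open [138.3 298.1 159.8] fz -2.1
1 r=56.6 fr=6.1 ft=-0.5 | 13 r=56.7 fr=4.9 ft=-0.5 | 26 r=56.3 fr=6.3 ft=-0.5 | 38 r=56.4 fr=5.8 ft=-0.9 | 50 r=56.3 fr=6.1 ft=0.1 | 62 r=56.3 fr=5.3 ft=-1.7 | 
 62.0 t 30.6 ctr [577.5  62.9] open [212.1  11.3 159.3] fz -1.0
31.5667 (array([0.57908083, 0.06534831]), 0.034179244414121214, array([212.6,  12.6, 159.9]))
```

```bash
python3 - <<'E'
from st import *
f0=engage(-180)
r,im,a=orbit(-180,-38,.0562,f0,snap=6)
d=-38
for _ in range(2):
    robot.hold(.15);im,a,s=look();o=angles(im)[2][0];e=(360-o+180)%360-180;print('rem',e)
    if e<.7 or e>30:break
    r,im,a=orbit(d,d+e,r,f0,vel=.03);d+=e
th=np.radians(d)
robot.move_linear(P(th,.08));robot.move_linear(P(th,.085,.21))
robot.hold(.2);im,a,s=look();print(s['time'],angles(im));cv2.imwrite('pics/w3.png',im)
E
```

```text
contact True 0.057829475841533806 36.5917
-168 r=56.2 fr=4.7 ft=-0.5 | -156 r=55.7 fr=5.2 ft=-1.0 | -144 r=55.5 fr=5.8 ft=0.4 | -133 r=55.4 fr=7.8 ft=-0.2 | -121 r=56.0 fr=5.8 ft=-0.8 | -109 r=56.0 fr=6.5 ft=-0.5 | 
 -109.0 t 39.0 ctr [580.5  69.3] open [281.8  82.7 160.9] fz -0.7
-97 r=56.1 fr=7.2 ft=0.4 | -85 r=56.6 fr=6.6 ft=0.7 | -74 r=56.8 fr=5.9 ft=-0.2 | -62 r=56.7 fr=6.0 ft=0.2 | -50 r=56.7 fr=6.6 ft=0.3 | -38 r=56.9 fr=5.9 ft=-0.5 | 
 -38.0 t 41.2 ctr [576.6  67.7] open [354.3 154.5 160.2] fz -3.2
rem 5.699999999999989
-32 r=56.9 fr=6.1 ft=-0.5 | 
 -32.30000000000001 t 41.8 ctr [576.6  67.6] open [359.7 159.7 160. ] fz -2.5
rem 0.30000000000001137
43.1667 (array([0.57905358, 0.06540561]), 0.03424387287759112, array([360. , 159.8, 159.9]))
```

View pics/w3.png

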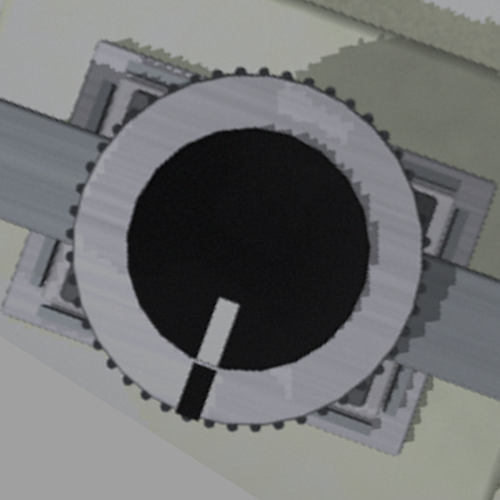

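```bash
python3 - <<'E'
from h import *
import pickle
s=robot.observe()
robot.move_linear(list(s['ee_pos'][:2])+[.28]);robot.set_joints([1.227,.351,1.652,0,1.139,-.085]);robot.hold(.3)
t=robot.snapshot('top');t0,_=pickle.load(open('s.pkl','rb'))
print(robot.observe()['time'],angles(rectify(t,C)))
d=(cv2.absdiff(t['color'],t0['color']).max(2)>60).astype(np.uint8);n,l,st,_=cv2.connectedComponentsWithStats(d);print([x.tolist() for x in st[1:] if x[4]>8])
robot.sign_off()
E
```

```text
46.75 (array([0.5768326 , 0.06204829]), 0.03170965710718312, array([  1. , 159.7, 158.7]))
[[296, 257, 3, 5, 9], [303, 258, 2, 5, 10], [57, 411, 11, 5, 28], [54, 417, 13, 6, 36], [84, 419, 21, 7, 60], [79, 424, 21, 8, 51], [109, 427, 13, 4, 30], [106, 432, 4, 4, 10], [102, 441, 5, 10, 30]]
the job is handed in; nothing more can be done
```

I turned the collar anticlockwise from about 26° open to two full turns open (720°) and handed the job in at 46.8 s. I used three strokes of the shut fingertips along the rim, pressing with about 6 N. I counted the turns by following the mark in wrist pictures the whole way.

- **Marks:** after backing off, the wrist camera showed the two marks in line, 0.0° apart. The top camera, which is coarser, showed the collar about 1° past.
- **Bystanders:** comparing top pictures from before and after, only the collar mark and the gripper (now shut) had changed. The microplate, rack, tip box and bottle showed no change. I did not check the microplate up close.
- **Position:** the arm is back at its start pose, clear of everything. The two cameras disagreed by 3–4 mm on where the collar's centre is. I settled this by touch and force, so it did not affect the turning.

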